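# Prop the dust guard and take out the model holder

## Task

On the white model chamber, raise the clear guard flap until it leans back by itself, and swing its steel prop stay over so that its notch drops fully onto the pin on the flap's side. Only with the guard propped, take the round model holder out of the chamber and gently stand it upright, wholly on the round steel plate; leave the guard propped and everything else where it is.

Things in the scene. Friction and masses are not known exactly. Their poses are not given: they have to be found in the camera images.
- unit: White open-topped chamber fixed on the table, 195 (x) by 290 (y) by 78 mm high, walls 10 mm, inner floor 12 mm above the table. Origin: centre of its underside; +x to the hinge side (away from the robot), +y to the side with the stay; turned by at most 0.25 rad. The stay's post, 24 x 18 mm, 150 mm high, stands at x -38, y 182 mm.
- flap (a joint): Opening angle of the guard flap (aluminium frame, clear window; 160 mm deep from the hinge, 270 wide, 8 thick, 0.32 kg): 0 closed (level, 84 mm above the table), 1.57 upright, stop at 1.70. Free hinge: released before upright it falls shut; past about 1.6 it falls back onto its stop and leans there by itself.
- flap_hinge (a point): Middle of the flap's hinge axis, which runs along the chamber's y; on the chamber's x +82.5 mm, 84 mm above the table. Fixed.
- flap_handle (a point): Middle of the flap's handle: dark steel bar 10 mm thick along chamber y, 100 mm between its two legs, its centre 34 mm off the outer face of the flap, 15 mm from the free edge. Closed, it lies 38 mm above the hinge axis and 145 mm from it towards chamber -x; opening carries it up and over towards +x.
- flap_pin (a point): Point on the axis of the steel pin (8 mm diameter, along the chamber's y, sticking out 77 mm from the flap's +y edge), in the plane of the stay (200 mm from the chamber's middle), 55 mm from the hinge axis. Moves with the flap.
- stay (a joint): Angle of the prop stay: flat steel bar 10 mm thick (along chamber y), 14 mm wide, 148 mm long from its pivot. 0: parked on its stop, leaning to chamber -x, 1.05 rad above level. Grows as it swings up and over to +x; 0.52 upright; 2.13 level, notch down on the pin of the open flap. Moves freely: before upright it falls back; over 0.2 rad past upright it falls on, slowly, onto the pin.
- stay_pivot (a point): Pivot axis of the stay, in the plane of the stay: chamber x -37.5, y 200 mm, 144 mm above the table. Fixed.
- stay_grip (a point): Point in the middle of the stay bar, 100 mm from its pivot, where it can be pinched across its 10 mm thickness. Moves with the stay.
- stay_notch (a point): Where the pin's axis lies when the stay is set: the middle of a notch 14 mm wide, 127 mm from the pivot, open to the side of the bar that looks down when it is swung over to the flap. Moves with the stay.
- model: Model holder standing in the chamber: round black base 50 mm diameter and 34 mm high, with a white plaster tooth arch on top (36 x 24 mm, 48 mm high in all), 0.22 kg. Origin: centre of its underside, z up. Beside it stands the square bur block; either may be the one nearer the stay.
- round_plate: Round dark steel plate fixed on the table, 120 mm diameter, 10 mm high. Origin: centre of its underside, so its top is 10 mm above the origin.
- square_plate: Square dark steel plate, 105 mm, 10 mm high, not used. Origin: centre of its underside.
- bur_block: Square aluminium block 38 x 38 x 26 mm with nine small burs to 40 mm height, in the chamber; leave it. Origin: centre of its underside.
- jar: Glass jar, 60 mm diameter, 75 mm high; leave it. Origin: centre of its underside.
- bowl: Rubber mixing bowl, 110 mm diameter, 60 mm high; leave it. Origin: centre of its underside.
- spare_cast: Plaster cast 50 x 56 x 26 mm on the table; leave it. Origin: centre of its underside.
- brush: Brush lying on the table; leave it. Origin: under its middle.
- screwdriver: Screwdriver lying on the table; leave it. Origin: under its middle.
- wrench: Wrench lying on the table; leave it. Origin: under its middle.
There are look-alikes about, which are no part of the job. Leave any turquoise or yellow look-alike of the round_plate alone.

How it is judged:
On the way, in this order (a step that is already met when the one before it is completed fails the run):
1. the guard flap is raised past upright (value of joint flap above 1.55 rad), for 0.2 s.
2. the stay's notch is down on the pin of the open flap (value of joint flap above 1.55 rad and distance between stay_notch and flap_pin below 0.007 m), for 0.3 s.
At the end, for the whole second after the job is handed in: The flap is open past 1.55 rad with the stay's notch on its pin (within 7 mm); the model holder stands at rest, upright within 0.1 rad, on the round plate with its whole base on it (centre within 36 mm of the plate's centre) (all of step 2 and horizontal distance between model and round_plate below 0.036 m and z of model in the frame of round_plate between 0.007 and 0.014 m and angle between model's own z axis and vertical below 0.1 rad and linear speed of model below 0.02 m/s and velocity of joint flap below 0.05 rad/s); the robot touches nothing.
It fails at once if the model holder was moved more than 20 mm while the guard was not propped by its stay (distance of model from where it was at the start of the episode above 0.02 m and (value of joint flap below 1.5 rad or distance between stay_notch and flap_pin above 0.011 m)).
It fails at once if the model holder was dropped (falling free, faster than 0.6 m/s) (linear speed of model above 0.6 m/s and contact force between the fingers and model below 0.1 N).
It fails at once if another loose thing (bur block, jar, bowl, cast or tool) was moved more than 30 mm (distance of any of bur_block, jar, bowl, spare_cast, brush, screwdriver, wrench from where it was at the start of the episode above 0.03 m).
It also fails if it takes over 72 s, if anything falls off the work surface, if the arm or the gripper's body presses on something with over 40 N, if the wrist force passes 120 N, or if a joint passes its speed limit or range.

## Robot

A 7-joint arm with a two-finger parallel gripper is mounted at the origin on the work surface. World frame = base frame: x ahead of the robot, y to its left, z up, the work surface at z = 0. Lengths are in m, angles in rad, forces in N, time in s.
With the tool pointing down it reaches from about 0.425 to 0.925 m from the base axis. Payload 6.8 kg.
Tool frame: the origin (TCP) lies between the finger pads; the fingertips stand 25 mm ahead of it and the grasp point (between the pads) lies 6 mm ahead of it (env.tip_reach is the z of the fingertips in the tool frame, in m); z points along the fingers, y is the line along which they close (so a half turn about z gives the same grasp; the last joint's range is limited). The gripper opens to 85 mm and grips with 20 to 120 N. Pads are 22 mm wide; open, the fingers measure 114 mm over their backs; the gripper's body (76 mm by 85 mm) begins 54 mm behind the grasp point. The pads swing forward as they close: fully open they stand 13 mm farther back than shut.
Start: joints at [1.214, 0.477, 0.022, 1.555, -0.011, 1.109, -0.083], TCP at [0.166, -0.654, 0.256] pointing down, gripper open.
Joint ranges: [-2.96, 2.96], [-0.34, 2.1], [-1.41, 1.46], [0.24, 2.44], [-1.37, 4.51], [0.17, 1.92], [-2.96, 2.96]. Speed limits (rad/s): [2.39, 2.39, 3.14, 3.14, 3.14, 3.14, 3.14].

## Interface

Orientations are given as a unit quaternion [x, y, z, w].
In Python, from workcell import env gives the robot as it stands. The module is installed in compiled form; this text tells all that it offers.
- The arm moves only by the shell command python3 -m jog 'ROWS'. ROWS is JSON, a list that holds one entry, the list of rows, each a list of 5 numbers: the closure, from -1 (fully open) to 1 (shut), then the shift along the world's x, y, z in units of 15 cm (1.0 is 15 cm), then the turn about the world's z in units of 30 degrees (1.0 is 30 degrees). A call has 1 to 8 rows; each row is the pose to reach, as a shift and turn from the pose commanded when the call began; what a row does not reach only later rows make up. A row lasts 1/10 s, in which the tool goes at most 50 mm and 8.59 degrees, less where a joint would pass 70% of its speed; a pose out of reach is approached as far as the arm can. A call with a number of a shift or a turn outside -1 to 1 is refused whole. A call with a gripper value outside its range is refused whole. The fingers move at their own pace and stop on an object; the grip force is fixed at half the most. Time passes only in rows, so rows that repeat a pose let the fingers close. It gives the time, the measured TCP pose, the force, the opening and the grip force at its end, in the units of the state.
- env.observe(): the state, without advancing time (a new reading comes with each control period).
- env.read_camera(name): name is "side" or "top" or "wrist"; returns a dict with "frame" (420x560x3 uint8, blue, green, red), "range_z" (420x560 float32, m along the optical axis (not along the pixel's ray), 0 where there is no reading), "fx", "fy", "cx", "cy" (pixels), "origin" and "rotation" of the camera in the world. Camera axes: x right, y up, looking along -z (the intrinsics and any distortion apply to the point x, -y, -z); pixel columns grow to the right and rows downward; lengths in m; the calibration is good to about 2 mm. The wrist camera is an equidistant fisheye: a pixel r from the principal point sees the ray r / f radians off the axis. A picture is of the moment at which its call begins.
- env.close_job(): hands the job in; it is judged then, once.
The state is a dict: "time_s": time; "joints": joint angles; "joint_velocities": joint speeds; "tau": joint torques, N m; "ee_pos": TCP position; "ee_rot": TCP orientation; "wrist_force": force on the tool from outside, world axes, zero at the start; "wrist_torque": the same for the moment, N m; "gripper_width": finger opening in m; "grip_force": force on a finger pad.
Only numpy, scipy, OpenCV 4.12 (cv2) and the standard library are available. Lean on these libraries where they do the work, as an engineer would, in place of code of your own. Each camera call takes 0.05 s, during which the arm holds its last target. There are 200 camera calls.

## Working session

There is one attempt and no reset: what is moved stays moved. The work goes in short steps, Python scripts to look and compute and a shell command to move; the robot and the scene stay as the last step left them, time stands still between calls to the robot, and variables do not carry over. Pictures are saved under pics/ and viewed, at most 10 in all, crops included, and the job is handed in when it is done.

```bash
mkdir -p pics; cat > h.py <<'E'
import numpy as np, cv2
from workcell import env
def cloud(c):
    z=c["range_z"]; v,u=np.mgrid[0:z.shape[0],0:z.shape[1]]
    p=np.stack([(u-c["cx"])/c["fx"]*z,-(v-c["cy"])/c["fy"]*z,-z],-1)
    w=p@np.array(c["rotation"]).T+np.array(c["origin"]); w[z<=0]=np.nan
    return w
def snap(n,f):
    c=env.read_camera(n); cv2.imwrite("pics/"+f,c["frame"]); np.savez("pics/"+f[:-4]+".npz",**c); return c
E
python3 - <<'E'
from h import *
s=env.observe();print(s["time_s"],s["ee_pos"],s["ee_rot"],s["gripper_width"],env.tip_reach)
a=snap("top","top0.png");b=snap("side","side0.png")
for c in(a,b):print(c["fx"],c["cx"],c["cy"],c["origin"],np.round(c["rotation"],3).tolist())
E
```

```text
0.0 [ 0.16607742 -0.65369524  0.25535397] [ 9.92270512e-01  1.24090430e-01 -1.68223297e-04 -8.76792686e-04] 0.08551178852621896 0.025
509.36646219746905 284.01818997804656 206.58617375180506 [ 0.32294743 -0.01246942  1.51486744] [0.065, -0.048, -0.699, 0.711]
390.27480649757024 272.1589815054708 205.95287060914413 [0.01876807 0.79386359 0.74587175] [-0.141, 0.466, 0.838, -0.249]
```

View pics/top0.png

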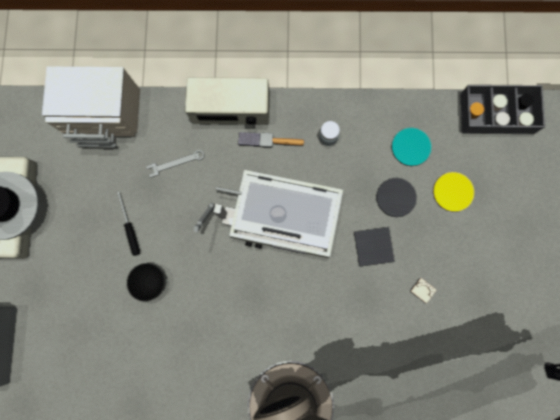

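View pics/side0.png

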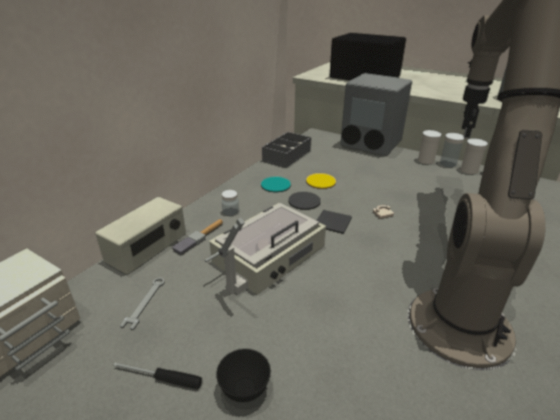

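Top view: chamber at (287,215), with the handle at (281,232), the pin at (228,191) and the stay at (207,217). The round plate candidates are dark (396,197), turquoise (411,146) and yellow (454,191). The dark one matches "dark steel" and the other two are the named look-alikes. I'll measure it and confirm with an enlarged crop.

```bash
cat >> h.py <<'E'
from scipy.spatial.transform import Rotation as R
def cloud(c):
    z=c["range_z"]; v,u=np.mgrid[0:z.shape[0],0:z.shape[1]]
    p=np.stack([(u-c["cx"])/c["fx"]*z,-(v-c["cy"])/c["fy"]*z,-z],-1)
    w=p@R.from_quat(c["rotation"]).as_matrix().T+np.array(c["origin"]); w[z<=0]=np.nan
    return w
def ray(c,u,v,h):
    d=R.from_quat(c["rotation"]).as_matrix()@np.array([(u-c["cx"])/c["fx"],-(v-c["cy"])/c["fy"],-1])
    o=np.array(c["origin"]); return o+d*(h-o[2])/d[2]
E
python3 - <<'E'
from h import *
c=dict(np.load("pics/top0.npz"));w=cloud(c);im=c["frame"]
for u,v in[(396,197),(375,246),(411,146),(340,300),(245,180),(260,214),(278,213),(299,215),(217,208),(228,191),(207,217),(281,232),(237,246)]:
    print((u,v),np.round(w[v,u],3),im[v,u])
cv2.imwrite("pics/crop.png",cv2.resize(im[125:285,190:420],None,fx=3.4,fy=3.4,interpolation=cv2.INTER_CUBIC))
# chamber rim
z=w[...,2]; m=((z>.07)&(z<.1)).astype(np.uint8); m[:150]=0;m[270:]=0;m[:,:215]=0;m[:,350:]=0
ys,xs=np.nonzero(m);P=w[ys,xs,:2].astype(np.float32);print(len(P),cv2.minAreaRect(P))
E
```

```text
(396, 197) [ 0.602 -0.308  0.007] [74 72 70]
(375, 246) [ 0.454 -0.244  0.007] [70 68 67]
(411, 146) [ 0.76  -0.356  0.006] [162 171  19]
(340, 300) [ 0.295 -0.142 -0.001] [128 137 134]
(245, 180) [0.63  0.138 0.088] [216 221 216]
(260, 214) [0.532 0.092 0.09 ] [181 175 171]
(278, 213) [0.536 0.041 0.088] [180 178 177]
(299, 215) [ 0.531 -0.018  0.088] [181 176 172]
(217, 208) [0.537 0.206 0.15 ] [213 219 214]
(228, 191) [0.597 0.186 0.088] [136 140 136]
(207, 217) [0.506 0.224 0.193] [61 64 63]
(281, 232) [0.478 0.031 0.124] [72 71 69]
(237, 246) [0.447 0.165 0.003] [132 140 137]
6429 ((0.5463624596595764, 0.050904080271720886), (0.357223242521286, 0.19595949351787567), 79.1252670288086)
```

View pics/crop.png

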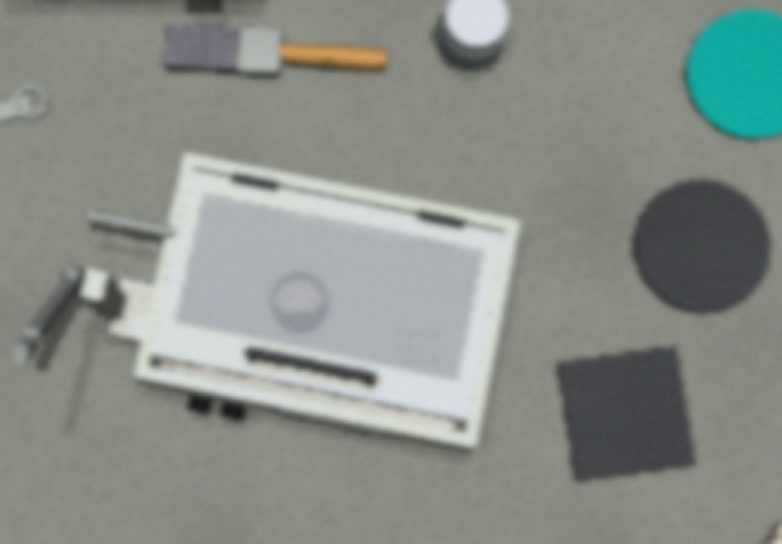

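The crop confirms three things. The dark round plate is at crop (701,246), i.e. px (396,197), beside the square plate and the turquoise look-alike. The round holder under the window is at crop (299,300), i.e. px (278,213). The bur block is at about px (314,226). Next I'll compute the chamber frame and targets.

```bash
cat > g.py <<'E'
from h import *
c=dict(np.load("pics/top0.npz"));w=cloud(c);im=c["frame"]
z=w[...,2]; sel=(z>.07)&(z<.1); sel[:160]=0;sel[265:]=0;sel[:,:220]=0;sel[:,350:]=0
P=w[sel][:,:2]
yaw=-.19
for _ in range(4):
    A=np.array([[np.cos(yaw),np.sin(yaw)],[-np.sin(yaw),np.cos(yaw)]])
    if _==0: C=P.mean(0)
    q=(P-C)@A.T
    k=(abs(q[:,1])<.152)&(abs(q[:,0])<.105)
    r=cv2.minAreaRect(P[k].astype(np.float32)); C=np.array(r[0])
    a=np.deg2rad(r[2]); yaw=(a+np.pi/4)%(np.pi/2)-np.pi/4
M=np.array([[np.cos(yaw),-np.sin(yaw)],[np.sin(yaw),np.cos(yaw)]])
def W(x,y): return C+M@np.array([x,y])
def L(p): return M.T@(np.array(p)[:2]-C)
E
python3 - <<'E'
from g import *
print(r,yaw,C)
cp=(z>.115)&(z<.135); cp[:215]=0;cp[250:]=0;cp[:,255:]&=True;cp[:,:255]=0;cp[:,310:]=0
hp=w[cp];print("handle",hp.mean(0),len(hp),L(hp.mean(0)),"exp",W(-.0625,0))
print("model L",L(ray(c,278,213,.055)),ray(c,278,213,.055))
for u,v in[(217,208),(228,191),(207,217)]:print(L(w[v,u]),z[v,u])
g=cv2.inRange(im,(50,50,50),(90,88,88))
for n,(a,b,d,e)in dict(round=(170,225,365,425),sq=(220,272,350,400)).items():
    k=np.zeros_like(g);k[a:b,d:e]=g[a:b,d:e]
    ct=max(cv2.findContours(k,0,2)[0],key=cv2.contourArea);(x,y),rr=cv2.minEnclosingCircle(ct);mm=cv2.moments(ct)
    print(n,x,y,rr*1.505/c["fx"],ray(c,mm["m10"]/mm["m00"],mm["m01"]/mm["m00"],.01))
E
```

```text
((0.5410913228988647, 0.02346615493297577), (0.3013439178466797, 0.19595949351787567), 79.1252670288086) -0.18979989562247557 [0.54109132 0.02346615]
handle [0.47794159 0.02922908 0.12611721] 139 [-0.06310294 -0.00625455] exp [0.4797137  0.03525755]
model L [-0.00423917  0.01874532] [0.54046482 0.04267462 0.055     ]
[-0.03789065  0.17813769] 0.14978407522830128
[0.0242219 0.1700395] 0.08771843517131872
[-0.07201143  0.1903967 ] 0.19323931060890742
round 395.6600036621094 197.22000122070312 0.05886267885581633 [ 0.6005317  -0.30639784  0.01      ]
sq 373.5 246.0 0.07092729611840495 [ 0.45232446 -0.23890536  0.01      ]
```

```bash
cat >> g.py <<'E'
q=(P-C)@M
k=(abs(q[:,0])<.1)&(abs(q[:,1])<.16)&((q[:,0]>.05)|(q[:,0]<-.06))
ylo,yhi=q[k,1].min(),q[k,1].max()
C=C+M@np.array([0,(ylo+yhi)/2])
E
python3 - <<'E'
from g import *
print(yhi-ylo,(yhi+ylo)/2,C)
cp=(z>.115)&(z<.135); cp[:215]=0;cp[250:]=0;cp[:,:255]=0;cp[:,310:]=0
print("handle",L(w[cp].mean(0)))
pp=(z>.145)&(z<.155);pp[:200]=0;pp[225:]=0;pp[:,:205]=0;pp[:,225:]=0
print("post",pp.sum(),L(w[pp].mean(0)),np.ptp((w[pp][:,:2]-C)@M,axis=0))
# side camera: same points
s=dict(np.load("pics/side0.npz"));ws=cloud(s)
zs=ws[...,2];l=(ws[...,:2]-C)@M
k=(zs>.115)&(zs<.135)&(abs(l[...,0])<.1)&(abs(l[...,1])<.08);print("side handle",l[k].mean(0),k.sum(),zs[k].max())
k=(zs>.16)&(zs<.3)&(abs(l[...,0]+.07)<.08)&(abs(l[...,1]-.2)<.05);print("side stay",l[k].mean(0),zs[k].mean(),l[k][:,1].min(),l[k][:,1].max(),k.sum())
k=(zs>.16)&(zs<.3)
k=(z>.16)&(z<.3)&(abs(((w[...,:2]-C)@M)[...,1]-.2)<.05);lt=((w[...,:2]-C)@M)[k];print("top stay",lt.mean(0),lt[:,1].min(),lt[:,1].max())
print("handle W",W(-.0625,0),"stay grip",W(-.0375-.05,.2),"model",ray(c,278,213,.055)[:2],"L",L(ray(c,278,213,.055)))
E
```

```text
0.2901255080508117 -0.005314726235859921 [0.54008863 0.01824687]
handle [-0.06310294 -0.00093982]
post 78 [-0.03711103  0.18579585] [0.02384302 0.03626093]
side handle [-0.06560236  0.00772978] 119 0.12812022841742532
side stay [-0.08627574  0.20617472] 0.2231855176582758 0.1969593582906537 0.21012218976023556 261
top stay [-0.08213579  0.19811125] 0.19288489494921413 0.2050177301924874
handle W [0.47871101 0.03003827] stay grip [0.49189244 0.23116323] model [0.54046482 0.04267462] L [-0.00423917  0.02406005]
```

```bash
J="python3 -m jog"
$J '[[[-1,1,0.667,0,0.72],[-1,1,0.667,0,0.72],[-1,1,0.667,0,0.72],[-1,1,0.667,0,0.72]]]'
$J '[[[-1,1,1,0,0.72],[-1,1,1,0,0.72],[-1,1,1,0,0.72],[-1,1,1,0,0.72],[-1,1,1,0,0.72]]]'
$J '[[[-1,0.087,1,0,0.722],[-1,0.087,1,0,0.722],[-1,0.087,1,0,0.722],[-1,0.087,1,0,0.722]]]'
$J '[[[-1,0,1,0,0],[-1,0,1,0,0],[-1,0,1,0,0],[-1,0,1,0,0]]]'
$J '[[[-1,0,0.9,-0.3,0],[-1,0,0.9,-0.3,0],[-1,0,0.9,-0.3,0],[-1,0,0.9,-0.3,0],[-1,0,0.9,-0.3,0]]]'
```

```text
time_s: 0.5
ee_pos: [0.3203, -0.5508, 0.256]
ee_rot: [0.95, 0.311, 0.001, -0.001]
wrist_force: [0.2, -0.3, -0.9]
gripper_width: 0.0857
grip_force: 0.0
time_s: 1.0
ee_pos: [0.4713, -0.3976, 0.2562]
ee_rot: [0.875, 0.485, 0.002, -0.001]
wrist_force: [0.7, 0.2, 1.0]
gripper_width: 0.0857
grip_force: 0.0
time_s: 1.4
ee_pos: [0.4804, -0.2465, 0.2564]
ee_rot: [0.767, 0.641, 0.001, -0.001]
wrist_force: [0.9, -0.5, -0.4]
gripper_width: 0.0853
grip_force: 0.0
time_s: 1.8
ee_pos: [0.4793, -0.0974, 0.2566]
ee_rot: [0.768, 0.64, 0.001, -0.001]
wrist_force: [0.8, -0.3, -0.0]
gripper_width: 0.0854
grip_force: 0.0
time_s: 2.3
ee_pos: [0.4792, 0.0306, 0.2109]
ee_rot: [0.771, 0.637, -0.001, -0.0]
wrist_force: [0.1, -1.0, -0.3]
gripper_width: 0.0852
grip_force: 0.0
```

```bash
J="python3 -m jog"
$J '[[[-1,0,0,-0.55,0],[-1,0,0,-0.55,0],[-1,0,0,-0.55,0],[0,0,0,-0.55,0],[1,0,0,-0.55,0],[1,0,0,-0.55,0],[1,0,0,-0.55,0],[1,0,0,-0.55,0]]]'
$J '[[[1,0,0,0,0],[1,0,0,0,0],[1,0,0,0,0]]]'
python3 - <<'E'
import numpy as np
yaw=-.19
r=np.hypot(.145,.038);a0=np.arctan2(.038,-.145)
p0=None
for th in [0,.2,.4,.6,.8,1.0,1.2,1.4,1.55,1.62,1.66,1.7]:
    a=a0-th;x=r*np.cos(a)+.145;z=r*np.sin(a)-.038
    print(th,np.round(np.array([x*np.cos(yaw),x*np.sin(yaw),z])/.15,3))
E
```

```text
time_s: 3.1
ee_pos: [0.4798, 0.0308, 0.1296]
ee_rot: [0.771, 0.637, 0.001, 0.001]
wrist_force: [0.9, -0.7, -0.1]
gripper_width: 0.0121
grip_force: 0.0
time_s: 3.4
ee_pos: [0.4793, 0.0309, 0.1296]
ee_rot: [0.771, 0.637, -0.0, 0.0]
wrist_force: [-3.5, -0.3, 7.5]
gripper_width: 0.0076
grip_force: 58.6
0 [ 0. -0.  0.]
0.2 [ 0.068 -0.013  0.187]
0.4 [ 0.172 -0.033  0.356]
0.6 [ 0.306 -0.059  0.502]
0.8 [ 0.466 -0.09   0.617]
1.0 [ 0.646 -0.124  0.697]
1.2 [ 0.837 -0.161  0.739]
1.4 [ 1.033 -0.199  0.742]
1.55 [ 1.178 -0.227  0.718]
1.62 [ 1.244 -0.239  0.7  ]
1.66 [ 1.282 -0.246  0.687]
1.7 [ 1.318 -0.254  0.673]
```

```bash
J="python3 -m jog"
$J '[[[1,0.03,-0.006,0.095,0],[1,0.068,-0.013,0.187,0],[1,0.115,-0.022,0.27,0],[1,0.172,-0.033,0.356,0],[1,0.235,-0.045,0.43,0],[1,0.306,-0.059,0.502,0],[1,0.306,-0.059,0.502,0]]]'
python3 - <<'E'
from h import *
snap("side","side1.png")
E
```

```text
time_s: 4.1
ee_pos: [0.5229, 0.0225, 0.205]
ee_rot: [0.771, 0.637, -0.003, -0.002]
wrist_force: [-12.2, 1.3, 8.8]
gripper_width: 0.0079
grip_force: 59.2
```

View pics/side1.png

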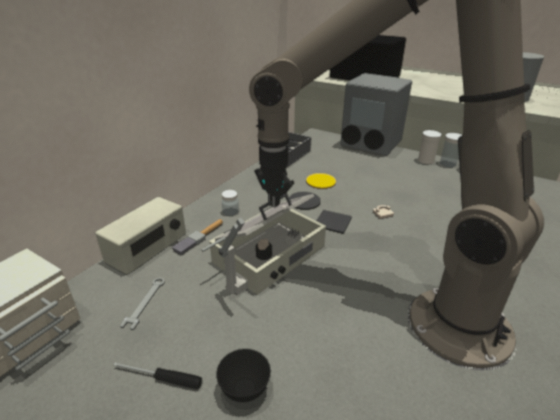

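Side view: the flap is up about 0.6 rad in the gripper at (270,205), and the holder is visible at (263,248). I'll continue the arc.

```bash
J="python3 -m jog"
$J '[[[1,0.08,-0.015,0.062,0],[1,0.16,-0.031,0.115,0],[1,0.248,-0.048,0.16,0],[1,0.34,-0.065,0.195,0],[1,0.434,-0.083,0.22,0],[1,0.531,-0.102,0.237,0],[1,0.629,-0.121,0.243,0],[1,0.727,-0.14,0.24,0]]]'
$J '[[[1,0.08,-0.015,-0.01,0],[1,0.145,-0.028,-0.024,0],[1,0.211,-0.04,-0.042,0],[1,0.26,-0.05,-0.058,0],[1,0.26,-0.05,-0.058,0]]]'
```

```text
time_s: 4.95
ee_pos: [0.6339, 0.0011, 0.2402]
ee_rot: [0.771, 0.637, -0.001, -0.001]
wrist_force: [-1.8, 0.6, 0.2]
gripper_width: 0.0079
grip_force: 63.8
time_s: 5.45
ee_pos: [0.6739, -0.0065, 0.2309]
ee_rot: [0.771, 0.637, 0.0, -0.0]
wrist_force: [-1.5, 0.7, 2.1]
gripper_width: 0.0074
grip_force: 64.0
```

```bash
J="python3 -m jog"
$J '[[[0.55,0,0,0,0],[0.55,0,0,0,0],[0.55,0,0,0,0],[0.55,0,0,0,0]]]'
python3 - <<'E'
from g import *
c=snap("side","side2.png");ws=cloud(c);l=(ws[...,:2]-C)@M;zs=ws[...,2]
for a,b in((.12,.14),(.16,.18),(.20,.22)):
    k=(zs>a)&(zs<b)&(l[...,0]>.04)&(l[...,0]<.14)&(abs(l[...,1])<.135);print(a,k.sum(),np.percentile(l[k][:,0],[5,50,95]) if k.any() else 0)
E
```

```text
time_s: 5.85
ee_pos: [0.673, -0.0066, 0.2315]
ee_rot: [0.771, 0.637, -0.0, 0.0]
wrist_force: [0.7, 0.3, 0.0]
gripper_width: 0.0198
grip_force: 0.0
0.12 420 [0.08295459 0.08576093 0.08876161]
0.16 441 [0.08800051 0.09098899 0.09401026]
0.2 440 [0.09282295 0.09556143 0.09805486]
```

```bash
python3 - <<'E'
import cv2
im=cv2.imread("pics/side2.png");cv2.imwrite("pics/c2.png",cv2.resize(im[110:300,180:380],None,fx=3,fy=3))
E
```

```text
(no output)
```

View pics/c2.png

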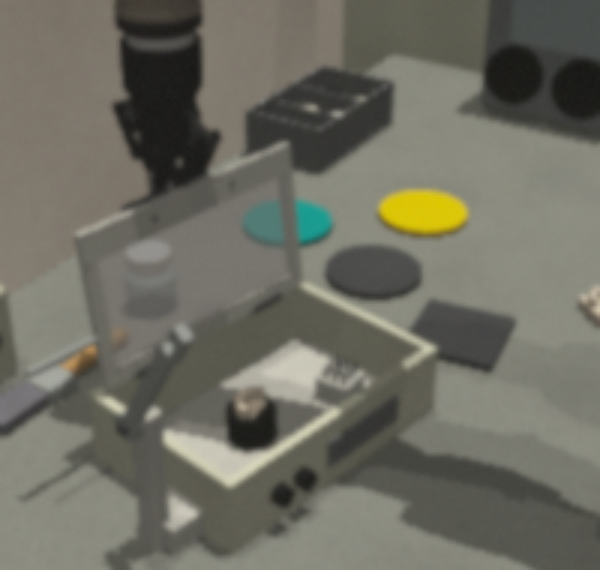

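The flap leans on its stop: the measured slope gives about 1.69 rad, and the fingers are clear at crop (165,185). The holder at crop (250,420) and the bur block at (345,380) are visible and distinct. Next is the stay.

```bash
J="python3 -m jog"
$J '[[[0.55,0,0,0.95,0],[0.55,0,0,0.95,0],[0.55,0,0,0.95,0],[0.55,0,0,0.95,0]]]'
python3 - <<'E'
from g import *
s=env.observe();print(np.round(s["joints"],2),W(-.089,.2))
E
```

```text
time_s: 6.3
ee_pos: [0.6756, -0.0056, 0.3819]
ee_rot: [0.771, 0.637, 0.005, 0.004]
wrist_force: [1.1, 0.2, 0.5]
gripper_width: 0.0189
grip_force: 0.0
[ 0.26  0.44 -0.51  1.37  0.21  1.37 -0.44] [0.49041937 0.23144622]
```

```bash
J="python3 -m jog"
$J '[[[-0.4,-0.6,0.8,0,-1],[-0.4,-0.6,0.8,0,-1],[-0.4,-0.6,0.8,0,-1],[-0.4,-0.6,0.8,0,-1],[-0.4,-0.6,0.8,0,-1]]]'
$J '[[[-0.4,-0.635,0.78,0,-1],[-0.4,-0.635,0.78,0,-1],[-0.4,-0.635,0.78,0,-1],[-0.4,-0.635,0.78,0,-1],[-0.4,-0.635,0.78,0,-1]]]'
$J '[[[-0.4,0,0,0,-1],[-0.4,0,0,0,-1],[-0.4,0,0,-0.1,-1],[-0.4,0,0,-0.3,-1],[-0.4,0,0,-0.3,-1],[-0.4,0,0,-0.3,-1]]]'
```

```text
time_s: 6.8
ee_pos: [0.5823, 0.1149, 0.3741]
ee_rot: [0.909, 0.417, 0.0, 0.0]
wrist_force: [-0.1, -0.5, 0.8]
gripper_width: 0.0595
grip_force: 0.0
time_s: 7.3
ee_pos: [0.4878, 0.2308, 0.3739]
ee_rot: [0.986, 0.167, 0.0, 0.0]
wrist_force: [1.5, 0.8, -0.0]
gripper_width: 0.0599
grip_force: 0.0
time_s: 7.9
ee_pos: [0.489, 0.2288, 0.3287]
ee_rot: [0.996, -0.094, -0.001, 0.001]
wrist_force: [0.7, 0.3, -0.1]
gripper_width: 0.0598
grip_force: 0.0
```

```bash
J="python3 -m jog"
$J '[[[-0.4,0.01,0.017,-0.3,0],[-0.4,0.01,0.017,-0.583,0],[-0.4,0.01,0.017,-0.583,0],[0.3,0.01,0.017,-0.583,0],[1,0.01,0.017,-0.583,0],[1,0.01,0.017,-0.583,0],[1,0.01,0.017,-0.583,0],[1,0.01,0.017,-0.583,0]]]'
python3 - <<'E'
import numpy as np
from g import yaw
R0=.104;a0=np.pi-1.05
for q in [0,.15,.3,.45,.6,.75,.9,1.05,1.2,1.35,1.5,1.65,1.8,1.95,2.05]:
    a=a0-q;x=R0*(np.cos(a)-np.cos(a0));z=R0*(np.sin(a)-np.sin(a0))
    print(q,np.round(np.array([x*np.cos(yaw),x*np.sin(yaw),z])/.15,3))
E
```

```text
time_s: 8.7
ee_pos: [0.4906, 0.2339, 0.2438]
ee_rot: [0.996, -0.095, 0.002, -0.001]
wrist_force: [-0.3, 0.1, 7.6]
gripper_width: 0.0087
grip_force: 60.2
0 [ 0. -0.  0.]
0.15 [ 0.092 -0.018  0.045]
0.3 [ 0.19  -0.036  0.075]
0.45 [ 0.291 -0.056  0.09 ]
0.6 [ 0.393 -0.075  0.09 ]
0.75 [ 0.493 -0.095  0.074]
0.9 [ 0.591 -0.114  0.043]
1.05 [ 0.683 -0.131 -0.003]
1.2 [ 0.766 -0.147 -0.062]
1.35 [ 0.841 -0.162 -0.133]
1.5 [ 0.904 -0.174 -0.215]
1.65 [ 0.954 -0.183 -0.305]
1.8 [ 0.991 -0.19  -0.402]
1.95 [ 1.013 -0.195 -0.504]
2.05 [ 1.019 -0.196 -0.573]
```

```bash
J="python3 -m jog"
$J '[[[1,0.092,-0.018,0.045,0],[1,0.19,-0.036,0.075,0],[1,0.291,-0.056,0.09,0],[1,0.393,-0.075,0.09,0],[1,0.493,-0.095,0.074,0],[1,0.591,-0.114,0.043,0],[1,0.683,-0.131,-0.003,0],[1,0.683,-0.131,-0.003,0]]]'
$J '[[[1,0.083,-0.016,-0.059,0],[1,0.158,-0.031,-0.13,0],[1,0.158,-0.031,-0.13,0],[0,0.158,-0.031,-0.13,0],[-0.3,0.158,-0.031,-0.13,0],[-0.3,0.158,-0.031,-0.13,0],[-0.3,0.158,-0.031,0.5,0],[-0.3,0.158,-0.031,0.5,0]]]'
```

```text
time_s: 9.5
ee_pos: [0.594, 0.214, 0.2415]
ee_rot: [0.995, -0.095, 0.001, -0.001]
wrist_force: [0.9, 1.4, 2.9]
gripper_width: 0.009
grip_force: 70.8
time_s: 10.3
ee_pos: [0.6149, 0.208, 0.3162]
ee_rot: [0.995, -0.095, -0.001, 0.001]
wrist_force: [0.5, 0.5, 1.1]
gripper_width: 0.0554
grip_force: 0.0
```

```bash
J="python3 -m jog"
$J '[[[-0.3,0,0,0.1,0],[-0.3,-0.3,0,0.2,0],[-0.3,-0.6,0,0.2,0],[-0.3,-0.6,0,0.2,0],[-0.3,-0.6,0,0.2,0],[-0.3,-0.6,0,0.2,0],[-0.3,-0.6,0,0.2,0],[-0.3,-0.6,0,0.2,0]]]'
python3 - <<'E'
from g import *
c=snap("side","side3.png");im=c["frame"];ws=cloud(c);l=(ws[...,:2]-C)@M;zs=ws[...,2]
k=(zs>.1)&(zs<.3)&(abs(l[...,1]-.203)<.012)&(l[...,0]>-.13)&(l[...,0]<.15)
for a in np.arange(-.12,.15,.02):
    kk=k&(abs(l[...,0]-a)<.01)
    if kk.sum()>2: print(round(a,2),kk.sum(),zs[kk].min().round(3),zs[kk].max().round(3))
k=(zs>.11)&(zs<.22)&(l[...,0]>.04)&(l[...,0]<.14)&(abs(l[...,1])<.13);print(np.polyfit(zs[k],l[k][:,0],1))
cv2.imwrite("pics/c3.png",cv2.resize(im[140:300,180:330],None,fx=4,fy=4)[:600])
E
```

```text
time_s: 11.1
ee_pos: [0.5264, 0.2085, 0.3456]
ee_rot: [0.995, -0.095, -0.0, -0.0]
wrist_force: [-1.0, -0.4, -1.2]
gripper_width: 0.0554
grip_force: 0.0
-0.06 19 0.106 0.152
-0.04 123 0.1 0.159
-0.02 38 0.109 0.152
0.0 36 0.135 0.152
0.02 37 0.133 0.149
0.04 35 0.135 0.148
0.06 34 0.134 0.148
0.08 44 0.133 0.151
0.1 30 0.133 0.15
[0.12516957 0.06967888]
```

View pics/c3.png

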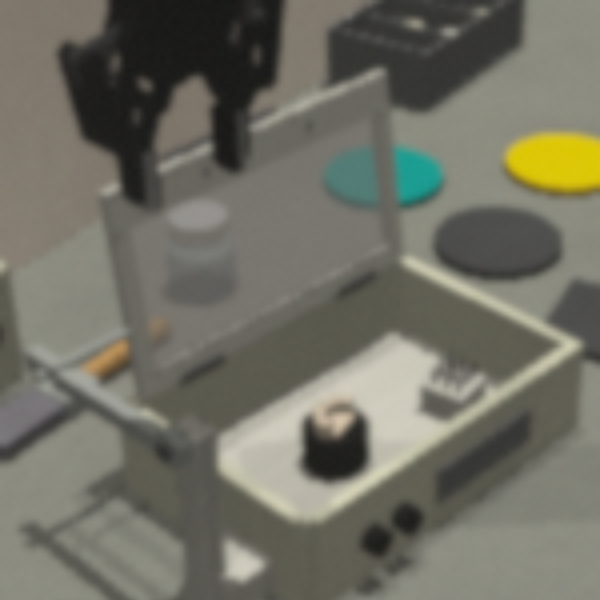

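The stay is level on the pin: bar centre z is 0.141 at the pin and the slope is about −0.03. It runs from crop (30,350) to the post at (190,440), and the flap is at about 1.695 rad. Next I'll locate the holder (crop (335,440)).

```bash
python3 - <<'E'
from g import *
from scipy.optimize import least_squares
s=dict(np.load("pics/side3.npz"));ws=cloud(s);f=s["frame"];l=(ws[...,:2]-C)@M;zs=ws[...,2]
k=(zs>.018)&(zs<.044)&(f.max(-1)<70)&(np.hypot(*(l-L([.5405,.0427])).transpose(2,0,1))<.045)
p=ws[k];print(k.sum())
o=least_squares(lambda a:np.hypot(p[:,0]-a[0],p[:,1]-a[1])-.025,[.54,.043],loss="soft_l1",f_scale=.002);print("side",o.x,np.abs(o.fun).mean())
t=snap("top","top1.png");tw=cloud(t);d=np.hypot(tw[...,0]-.5405,tw[...,1]-.043)
for a,b in((.04,.049),(.052,.066)):
    kk=(d<.04)&(tw[...,2]>a)&(tw[...,2]<b);print(a,kk.sum(),tw[kk].mean(0) if kk.any() else 0,(tw[kk].min(0)+tw[kk].max(0))/2 if kk.any() else 0)
k=(d<.045)&(t["frame"].max(-1)<75)&(tw[...,2]>.03);ys,xs=np.nonzero(k);print(len(xs));(u,v),rr=cv2.minEnclosingCircle(np.c_[xs,ys].astype(np.float32));print(u,v,rr,ray(t,u,v,.046),rr*1.469/t["fx"])
print(np.round(env.observe()["joints"],2))
E
```

```text
113
side [0.54340898 0.04634413] 0.001425746254164129
0.04 114 [0.53964207 0.0412045  0.04523055] [0.54241816 0.04305064 0.04448345]
0.052 78 [0.54530256 0.04415552 0.05813041] [0.54233958 0.04284062 0.05901218]
52
277.5 216.5 6.670932292938232 [0.53147348 0.04425495 0.046     ] 0.01923880008913346
[-0.15  0.25 -0.42  1.69  0.11  1.22 -2.35]
```

```bash
J="python3 -m jog"
$J '[[[-1,0.05,-0.5,0,0],[-1,0.104,-1,0,0],[-1,0.104,-1,0,0],[-1,0.104,-1,0,0],[-1,0.104,-1,0,0],[-1,0.104,-1,-0.3,0],[-1,0.104,-1,-0.6,0],[-1,0.104,-1,-0.6,0]]]'
```

```text
time_s: 12.0
ee_pos: [0.5374, 0.0597, 0.2507]
ee_rot: [0.996, -0.093, -0.005, 0.001]
wrist_force: [-0.5, -0.9, -0.3]
gripper_width: 0.0852
grip_force: 0.0
```

```bash
J="python3 -m jog"
$J '[[[-1,0.02,-0.105,-0.2,0],[-1,0.02,-0.105,-0.4,0],[-1,0.02,-0.105,-0.7,0],[-1,0.02,-0.105,-0.7,0],[-1,0.02,-0.105,-0.7,0],[-1,0.02,-0.105,-0.7,0]]]'
```

```text
time_s: 12.6
ee_pos: [0.5462, 0.044, 0.154]
ee_rot: [0.996, -0.094, 0.002, -0.001]
wrist_force: [-0.3, -0.8, 0.2]
gripper_width: 0.0852
grip_force: 0.0
```

```bash
J="python3 -m jog"
$J '[[[-1,-0.027,0,-0.25,0],[-1,-0.027,0,-0.45,0],[-1,-0.027,0,-0.6,0],[-1,-0.027,0,-0.7,0],[-1,-0.027,0,-0.733,0],[-1,-0.027,0,-0.733,0]]]'
python3 -m jog '[[[0,0,0,0,0],[0.5,0,0,0,0],[0.5,0,0,0,0],[0.5,0,0,0,0],[0.5,0,0,0,0],[0.5,0,0,0,0]]]'
```

```text
time_s: 13.2
ee_pos: [0.541, 0.0432, 0.0418]
ee_rot: [0.995, -0.095, 0.001, -0.0]
wrist_force: [0.3, 0.7, -0.4]
gripper_width: 0.0854
grip_force: 0.0
time_s: 13.8
ee_pos: [0.5412, 0.0434, 0.0426]
ee_rot: [0.995, -0.095, 0.001, -0.0]
wrist_force: [-1.3, 1.6, 7.4]
gripper_width: 0.0482
grip_force: 61.4
```

```bash
J="python3 -m jog"
$J '[[[0.5,0,0,0.2,0],[0.5,0,0,0.45,0],[0.5,0,0,0.7,0],[0.5,0,0,1,0],[0.5,0,0,1,0],[0.5,0,0,1,0]]]'
$J '[[[0.5,-0.07,-0.25,0,0],[0.5,-0.14,-0.5,0,0],[0.5,-0.2,-0.75,0,0],[0.5,-0.27,-1,0,0],[0.5,-0.27,-1,0,0]]]'
$J '[[[0.5,-0.03,-0.25,0,0],[0.5,-0.07,-0.5,0,0],[0.5,-0.1,-0.75,0,0],[0.5,-0.13,-1,0,0],[0.5,-0.13,-1,0,0]]]'
$J '[[[0.5,0.2,-0.1,0,0],[0.5,0.4,-0.2,0,0],[0.5,0.6,-0.33,0,0],[0.5,0.8,-0.33,0,0],[0.5,0.8,-0.33,0,0],[0.5,0.8,-0.33,0,0]]]'
```

```text
time_s: 14.4
ee_pos: [0.5404, 0.0428, 0.192]
ee_rot: [0.995, -0.095, 0.001, -0.0]
wrist_force: [-0.5, -0.6, -4.2]
gripper_width: 0.048
grip_force: 63.6
time_s: 14.9
ee_pos: [0.496, -0.1134, 0.1887]
ee_rot: [0.995, -0.099, -0.003, 0.002]
wrist_force: [0.6, 1.3, -2.6]
gripper_width: 0.0481
grip_force: 63.6
time_s: 15.4
ee_pos: [0.4772, -0.2627, 0.189]
ee_rot: [0.995, -0.099, -0.002, 0.001]
wrist_force: [-0.3, 0.2, -3.1]
gripper_width: 0.0485
grip_force: 63.6
time_s: 16.0
ee_pos: [0.5997, -0.3048, 0.1886]
ee_rot: [0.996, -0.094, -0.002, -0.001]
wrist_force: [-1.4, -0.2, -2.5]
gripper_width: 0.048
grip_force: 63.6
```

```bash
J="python3 -m jog"
$J '[[[0.5,0,-0.01,-0.3,0],[0.5,0,-0.01,-0.55,0],[0.5,0,-0.01,-0.75,0],[0.5,0,-0.01,-0.88,0],[0.5,0,-0.01,-0.95,0],[0.5,0,-0.01,-0.965,0],[0.5,0,-0.01,-0.965,0],[0.5,0,-0.01,-0.965,0]]]'
$J '[[[0.5,0,0,-0.01,0],[0.5,0,0,-0.01,0],[0.5,0,0,-0.01,0]]]'
python3 - <<'E'
from h import *
s=snap("side","side4.png");cv2.imwrite("pics/c4.png",cv2.resize(s["frame"][130:280,230:400],None,fx=4,fy=4))
E
```

```text
time_s: 16.8
ee_pos: [0.6009, -0.3084, 0.0477]
ee_rot: [0.995, -0.095, 0.001, 0.0]
wrist_force: [0.2, -0.6, -2.1]
gripper_width: 0.0482
grip_force: 63.6
time_s: 17.1
ee_pos: [0.6003, -0.3081, 0.0452]
ee_rot: [0.995, -0.095, 0.0, 0.0]
wrist_force: [0.3, -0.6, -3.4]
gripper_width: 0.0475
grip_force: 63.6
```

View pics/c4.png

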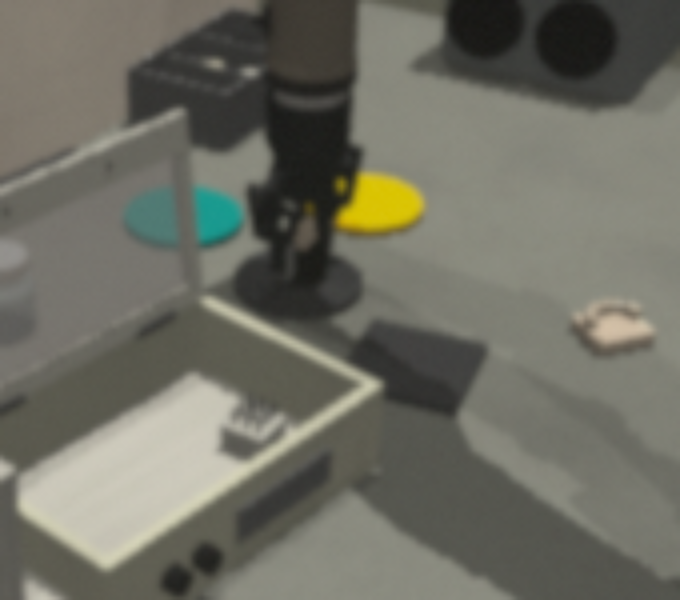

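The holder is in the gripper over the middle of the dark round plate, at crop (298,280). I'll ease it down a few millimetres until it makes contact.

```bash
J="python3 -m jog"
$J '[[[0.5,0,0,-0.015,0],[0.5,0,0,-0.015,0],[0.5,0,0,-0.015,0]]]'
$J '[[[0.5,0,0,-0.012,0],[0.5,0,0,-0.012,0],[0.5,0,0,-0.012,0]]]'
```

```text
time_s: 17.45
ee_pos: [0.6, -0.308, 0.0424]
ee_rot: [0.995, -0.095, -0.0, -0.0]
wrist_force: [1.0, 0.1, -2.7]
gripper_width: 0.0478
grip_force: 63.6
time_s: 17.75
ee_pos: [0.6003, -0.3081, 0.0408]
ee_rot: [0.995, -0.095, 0.0, 0.0]
wrist_force: [0.3, 0.3, -1.0]
gripper_width: 0.0476
grip_force: 63.7
```

```bash
J="python3 -m jog"
$J '[[[0.5,0,0,-0.006,0],[0.5,0,0,-0.006,0],[0.5,0,0,-0.006,0]]]'
$J '[[[0.3,0,0,0,0],[0,0,0,0,0],[-0.4,0,0,0,0],[-0.9,0,0,0,0],[-0.9,0,0,0,0],[-0.9,0,0,0,0]]]'
$J '[[[-0.9,0,0,0.2,0],[-0.9,0,0,0.5,0],[-0.9,0,0,0.8,0],[-0.9,0,0,1,0],[-0.9,0,0,1,0]]]'
$J '[[[-0.9,-0.9,-0.3,0.3,0],[-0.9,-0.9,-0.3,0.3,0],[-0.9,-0.9,-0.3,0.3,0],[-0.9,-0.9,-0.3,0.3,0],[-0.9,-0.9,-0.3,0.3,0]]]'
python3 - <<'E'
from g import *
s=snap("side","side5.png");ws=cloud(s);l=(ws[...,:2]-C)@M;zs=ws[...,2]
k=(zs>.11)&(zs<.22)&(l[...,0]>.04)&(l[...,0]<.14)&(abs(l[...,1])<.13);print("flap",np.polyfit(zs[k],l[k][:,0],1))
k=(abs(l[...,1]-.203)<.012)&(abs(l[...,0]-.06)<.03)&(zs>.12);print("stay z",zs[k].mean())
t=snap("top","top5.png");tw=cloud(t);d=np.hypot(tw[...,0]-.6005,tw[...,1]+.3064)
k=(d<.06)&(tw[...,2]>.035);print("model",k.sum(),(tw[k].min(0)+tw[k].max(0))/2,tw[k][:,2].max())
a=cv2.resize(s["frame"][130:300,180:400],None,fx=3,fy=3)
cv2.imwrite("pics/c5.png",a)
E
```

```text
time_s: 18.05
ee_pos: [0.6003, -0.308, 0.0407]
ee_rot: [0.995, -0.095, 0.0, 0.0]
wrist_force: [-2.9, 1.1, 6.5]
gripper_width: 0.0485
grip_force: 64.4
time_s: 18.65
ee_pos: [0.6002, -0.3081, 0.0398]
ee_rot: [0.995, -0.095, 0.0, 0.0]
wrist_force: [0.0, 0.6, -0.3]
gripper_width: 0.0808
grip_force: 0.0
time_s: 19.15
ee_pos: [0.603, -0.3092, 0.1957]
ee_rot: [0.995, -0.095, 0.005, 0.002]
wrist_force: [0.6, -0.3, 0.8]
gripper_width: 0.0812
grip_force: 0.0
time_s: 19.65
ee_pos: [0.4641, -0.3538, 0.2349]
ee_rot: [0.995, -0.096, 0.0, 0.0]
wrist_force: [0.4, 1.2, 0.4]
gripper_width: 0.0814
grip_force: 0.0
flap [0.12395724 0.0698351 ]
stay z 0.1435256004386404
model 232 [ 0.60064579 -0.30976826  0.04977573] 0.06415222662267972
```

View pics/c5.png

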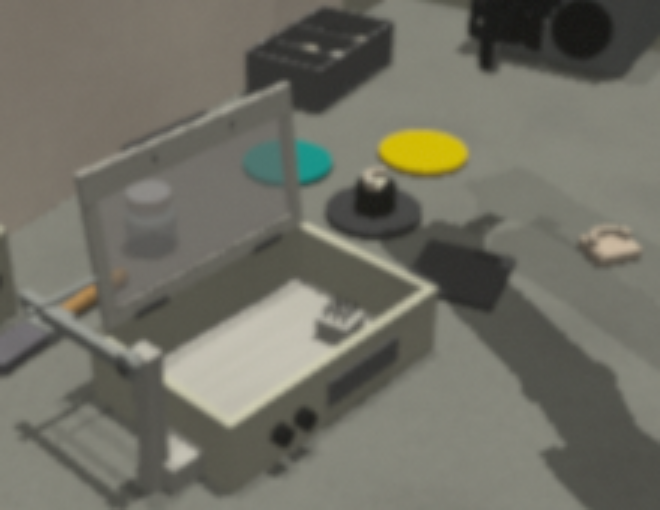

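The holder stands upright in the middle of the dark plate, at crop (375,200). The guard is still propped by the stay at crop (80,330). I'm handing in.

```bash
python3 -m jog '[[[-0.9,0,0,0,0],[-0.9,0,0,0,0],[-0.9,0,0,0,0]]]' >/dev/null; python3 -c "
from workcell import env
print(env.close_job())"
```

```text
the job is handed in; nothing more can be done
None
```

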